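# Find the syringe barrel and set up the priming bench

### The arm

A 6-joint arm with a two-finger parallel gripper is mounted at the origin on the work surface. World frame = base frame: x ahead of the robot, y to its left, z up, the work surface at z = 0. Lengths are in m, angles in rad, forces in N, time in s.
With the tool pointing down it reaches from about 0.375 to 0.9 m from the base axis. Payload 3.1 kg.
Tool frame: the origin (TCP) lies at the very end of the fingers, on their centre line; the grasp point (between the pads) lies 19 mm behind it (manip.hold_point_z is the distance from the TCP to the grasp point, in m); y points along the fingers, z is the direction in which the jaws open and shut, and the axes are right-handed (so a half turn about y gives the same grasp; the last joint's range is limited). The gripper opens to 85 mm and grips with 20 to 120 N. Pads are 22 mm wide; open, the fingers measure 114 mm over their backs; the gripper's body (76 mm by 85 mm) begins 54 mm behind the grasp point. The pads swing forward as they close: fully open they stand 13 mm farther back than shut.
Start: joints at [-1.284, 0.527, 1.433, -0, 1.181, -0.178], TCP at [0.28, -0.559, 0.231] pointing down, gripper open.
Joint ranges: [-3.08, 3.08], [-0.75, 2.2], [0.22, 2.44], [-1.43, 4.57], [0, 2.65], [-2.85, 2.85]. Speed limits (rad/s): [2.79, 2.79, 3.14, 3.14, 3.14, 3.14].

### API

Orientations are given as a unit quaternion [x, y, z, w].
In Python, from station import manip, eyes, workorder gives the robot as it stands. The module is installed in compiled form; this text tells all that it offers.
- The arm moves only by the shell command python3 -m jog 'ROWS' [OPENING] [FORCE]. ROWS is JSON, a list of rows, each a list of 2 entries, a list of its own where there are three numbers: the shift along the tool's x, y, z in cm, then the turn about the tool's y in rad. A call has 1 to 20 rows; each row is the pose to reach, as a shift and turn from the pose commanded when the call began, along the tool's axes at that moment; what a row does not reach only later rows make up. A row lasts 1/12 s, in which the tool goes at most 41.7 mm and 7.16 degrees, less where a joint would pass 70% of its speed; a pose out of reach is approached as far as the arm can. A call with a gripper value outside its range is refused whole. OPENING is the finger opening in cm, from 0 to 8.54, set as the call begins (- or left out, the last holds). The fingers move at their own pace and stop on an object; FORCE is the grip in N (left out, the last holds). Time passes only in rows, so rows that repeat a pose let the fingers close. It gives the time, the measured TCP pose, the force and the opening at its end, in the units of the state.
- manip.sense(): the state, without advancing time (a new reading comes with each control period).
- eyes.snapshot(name): name is "scene" or "top" or "wrist"; returns a dict with "frame" (400x640x3 uint8, red, green, blue), "vfov" (degrees; the focal length in pixels is half the picture's height over the tangent of half this angle, whatever the lens; pixels are square), "cx", "cy" (the principal point, pixels), "rvec" (rotation vector, rad) and "tvec" (3), from world to camera coordinates, as OpenCV has them. Camera axes: x right, y down, z forward; pixel columns grow to the right and rows downward; lengths in m; the calibration is good to about 2 mm. The wrist camera is an equidistant fisheye: a pixel r from the principal point sees the ray r / f radians off the axis. A picture is of the moment at which its call begins. There is no depth.
- workorder.sign_off(): hands the job in, once; it reports no verdict.
The state is a dict: "t": time; "q": joint angles; "qd": joint speeds; "tau": joint torques, N m; "tcp_pos": TCP position; "tool_rot": TCP orientation; "force": force on the tool from outside, world axes, zero at the start; "ft_torque": the same for the moment, N m; "finger_gap": opening from 0.0 (shut) to 1.0 (fully open).
Only numpy, scipy, OpenCV 4.12 (cv2) and the standard library are available. Lean on these libraries where they do the work, as an engineer would, in place of code of your own. Each camera call takes 0.05 s, during which the arm holds its last target. There are 200 camera calls.

### The job

One of the three identical lidded tubs hides a flanged syringe barrel: lift the lids one at a time to find it, never leaving two tubs open together, and slide the barrel, standing on its flange, sideways into the slotted plate of the priming stand until it is fully home with the flange under the plate. Set every sample pot upright in the middle of its own circle on the tray, filling the row nearest the robot before using the other. Finish with all three tubs closed, each with its own lid, and leave the dropper bottle and the loose stopper where they are.

Things in the scene. Friction and masses are not known exactly. Their poses are not given: they have to be found in the camera images.
- barrel: White plastic syringe barrel, 30 g, stands on its flange: disc 44 mm across, 4 mm thick; body 22 mm across from 4 to 62 mm up; nozzle 8 mm across on top, to 70 mm. Origin: centre of the flange underside, z up. Starts upright near the middle of one of the three closed tubs; the other two hold a low rubber bung (34 mm across, 22 mm high).
- tub_a: One of three identical round stainless tubs, loose on the bench, about 0.6 kg: outside 92 mm across, 82 mm high, wall 3 mm, floor 3 mm thick. Origin: centre of its underside.
- tub_a_rim (a point): Centre of the mouth of tub_a, at rim height (82 mm above its origin).
- lid_a: Loose lid of tub_a, 0.12 kg: steel disc 96 mm across, 4 mm thick; boss 76 mm across reaching 6 mm below it (5 mm play all round in the tub); black knob 22 mm across from 4 to 30 mm above the origin. Origin: centre of the disc underside, at the rim centre when closed, 6 mm above the bench when laid on the bench.
- tub_b: One of three identical round stainless tubs, loose on the bench, about 0.6 kg: outside 92 mm across, 82 mm high, wall 3 mm, floor 3 mm thick. Origin: centre of its underside.
- tub_b_rim (a point): Centre of the mouth of tub_b, at rim height (82 mm above its origin).
- lid_b: Loose lid of tub_b, 0.12 kg: steel disc 96 mm across, 4 mm thick; boss 76 mm across reaching 6 mm below it (5 mm play all round in the tub); black knob 22 mm across from 4 to 30 mm above the origin. Origin: centre of the disc underside, at the rim centre when closed, 6 mm above the bench when laid on the bench.
- tub_c: One of three identical round stainless tubs, loose on the bench, about 0.6 kg: outside 92 mm across, 82 mm high, wall 3 mm, floor 3 mm thick. Origin: centre of its underside.
- tub_c_rim (a point): Centre of the mouth of tub_c, at rim height (82 mm above its origin).
- lid_c: Loose lid of tub_c, 0.12 kg: steel disc 96 mm across, 4 mm thick; boss 76 mm across reaching 6 mm below it (5 mm play all round in the tub); black knob 22 mm across from 4 to 30 mm above the origin. Origin: centre of the disc underside, at the rim centre when closed, 6 mm above the bench when laid on the bench.
- tray: Fixed flat grey tray, 160 x 160 mm, 3 mm thick, no rim, with four white circle outlines (52 mm across) in a 2 x 2 grid at 75 mm pitch. Origin: centre of its underside; its -x side is the side nearer the robot (turned up to 0.3 rad).
- circle1 (a point): Centre of a circle on the tray's top face: near row (the row nearer the robot), left as the robot sees it.
- circle2 (a point): Centre of a circle on the tray's top face: near row (the row nearer the robot), right as the robot sees it.
- circle3 (a point): Centre of a circle on the tray's top face: far row, left as the robot sees it.
- circle4 (a point): Centre of a circle on the tray's top face: far row, right as the robot sees it.
- stand: Fixed priming stand, 90 x 90 mm, floor 8 mm up; above it a slotted plate, underside 20, top 26 mm up. Slot 30 mm wide, open on the -x side (towards the robot, yaw to 0.4 rad) 45 mm before the origin, closed square 13 mm beyond it. Space under the plate 66 mm wide, to 32 mm beyond the origin. Housing 40 mm high behind. Origin: on the bench under the seat; x points into the slot.
- seat (a point): Where the middle of the flange's underside belongs: on the stand's floor, 8 mm above the bench, near the closed end of the slot.
- pot1: Capped sample pot, white with a red cap, 40 mm across and 40 mm high, about 60 g. Origin: centre of its underside. Two to four of the pots are present; the state gives None for the absent ones. It stands on the bench at the start.
- pot2: Capped sample pot, white with a red cap, 40 mm across and 40 mm high, about 60 g. Origin: centre of its underside. Two to four of the pots are present; the state gives None for the absent ones. It stands on the bench at the start.
- pot3: Capped sample pot, white with a red cap, 40 mm across and 40 mm high, about 60 g. Origin: centre of its underside. Two to four of the pots are present; the state gives None for the absent ones. It stands on the bench at the start.
- pot4: Capped sample pot, white with a red cap, 40 mm across and 40 mm high, about 60 g. Origin: centre of its underside. Two to four of the pots are present; the state gives None for the absent ones. It stands on the bench at the start.
- dropper: Bystander: small amber dropper bottle, 30 mm across, 70 mm high, to be left alone. Origin: centre of its underside.
- stopper: Bystander: black rubber stopper, 24 mm across, 22 mm high, standing between the tubs, to be left alone. Origin: centre of its underside.

How it is judged:
By the outcome, as a careful person would: the job done as asked, in the order asked, and still so for the second after the job is handed in, with the robot touching nothing.
Of pot1, pot2, pot3, pot4 only 2 to 4 are there at a start; the rules pass over those that are not, and their reading is None.
At some moment in a run one of pot1, pot2, pot3, pot4 may be knocked a few centimetres aside while the robot is not near it.
It also fails if it takes over 210 s, if anything falls off the work surface, if the arm or the gripper's body presses on something with over 40 N, if the wrist force passes 120 N, or if a joint passes its speed limit or range.

## Working session

There is one attempt and no reset: what is moved stays moved. The work goes in short steps, Python scripts to look and compute and a shell command to move; the robot and the scene stay as the last step left them, time stands still between calls to the robot, and variables do not carry over. Pictures are saved under pics/ and viewed, about 12 in all and at most 16, crops included, and the job is handed in when it is done.

```bash
mkdir -p pics; ls
cat > h.py <<'E'
import numpy as np, cv2
from scipy.spatial.transform import Rotation as R
from station import manip, eyes, workorder
def snap(n,f=None):
    s=eyes.snapshot(n)
    if f: cv2.imwrite('pics/'+f, cv2.cvtColor(s['frame'],cv2.COLOR_RGB2BGR))
    s['n']=n; s['f']=200/np.tan(np.radians(s['vfov'])/2)
    s['Rm']=cv2.Rodrigues(np.array(s['rvec'],float))[0]; s['C']=-s['Rm'].T@np.array(s['tvec'],float).ravel()
    return s
def ray(s,u,v):
    d=np.array([u-s['cx'],v-s['cy']],float)
    if s['n']=='wrist':
        r=np.linalg.norm(d); th=r/s['f']; c=np.r_[np.sin(th)*d/max(r,1e-9),np.cos(th)]
    else: c=np.r_[d/s['f'],1]
    return s['Rm'].T@c
def onz(s,u,v,z):
    d=ray(s,u,v); return s['C']+d*(z-s['C'][2])/d[2]
def proj(s,p):
    c=s['Rm']@(np.array(p,float)-s['C'])
    if s['n']=='wrist':
        r=np.hypot(c[0],c[1]); k=s['f']*np.arctan2(r,c[2])/max(r,1e-9)
    else: k=s['f']/c[2]
    return np.array([s['cx']+k*c[0],s['cy']+k*c[1]])
def blobs(s,lo,hi,amin=30):
    hsv=cv2.cvtColor(s['frame'],cv2.COLOR_RGB2HSV); m=cv2.inRange(hsv,np.array(lo),np.array(hi))
    if lo[0]==0 and hi[0]<=10: m|=cv2.inRange(hsv,np.array([170,lo[1],lo[2]]),np.array([180,hi[1],hi[2]]))
    n,_,st,c=cv2.connectedComponentsWithStats(m)
    return [(c[i].round(1),st[i]) for i in range(1,n) if st[i][4]>=amin]
E
python3 - <<'E'
from h import *
s=manip.sense(); print(s['t'],s['tcp_pos'],s['tool_rot'],R.from_quat(s['tool_rot']).as_matrix().round(3),s['force'],s['finger_gap'],manip.hold_point_z)
for n in ['scene','top','wrist']:
    q=snap(n,n+'0.png'); print(n,q['vfov'],q['cx'],q['cy'],q['C'].round(3),q['Rm'].round(2).tolist())
E
```

```text
pics
0.0 [ 0.27998257 -0.55796884  0.23032692] [-0.16289249  0.68887442 -0.6873182   0.16282433] [[-0.894 -0.001  0.448]
 [-0.448  0.002 -0.894]
 [-0.    -1.    -0.002]] [-0.30661371 -0.44857642  0.15553304] 0.9979062760170959 0.0187
scene 57.7390502153716 317.1518333788322 194.16384282030396 [ 0.821 -0.376  0.82 ] [[0.83, 0.55, -0.01], [0.46, -0.71, -0.54], [-0.31, 0.44, -0.84]]
top 48.92890399795249 316.24997469872267 195.3569509876792 [0.388 0.017 1.066] [[0.11, -0.99, 0.0], [-0.97, -0.11, -0.2], [0.2, 0.02, -0.98]]
wrist 65.70646984690485 323.463470609334 197.17962147035033 [ 0.348 -0.525  0.372] [[0.45, -0.89, -0.0], [-0.85, -0.43, 0.29], [-0.26, -0.13, -0.96]]
```

View pics/top0.png

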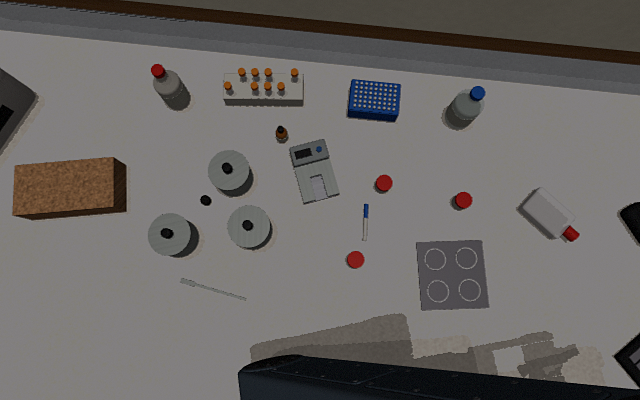

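View pics/scene0.png

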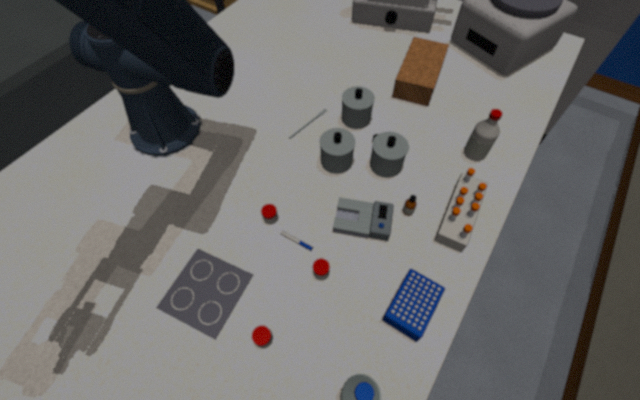

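Run:
```python
from h import *
T=snap('top'); S=snap('scene')
for s in (T,S):
    print(s['n'])
    for c,st in blobs(s,[0,150,80],[8,255,255],60): print('red',c,st[4],onz(s,*c,0.04).round(4) )
    for c,st in blobs(s,[0,0,0],[180,255,45],20):
        if st[4]<400: print('dark',c,st,onz(s,*c,0.112).round(4),onz(s,*c,0.022).round(4))
    g=cv2.cvtColor(s['frame'],cv2.COLOR_RGB2GRAY)
    m=(g<110).astype(np.uint8)
    x0,y0,x1,y1=(412,235,495,315) if s is T else (150,240,260,345)
    sub=cv2.resize(g[y0:y1,x0:x1],None,fx=4,fy=4,interpolation=cv2.INTER_CUBIC)
    th=cv2.adaptiveThreshold(sub,255,cv2.ADAPTIVE_THRESH_MEAN_C,cv2.THRESH_BINARY,41,-15)
    cs,_=cv2.findContours(th,cv2.RETR_LIST,cv2.CHAIN_APPROX_NONE)
    for c in cs:
        if len(c)>150:
            (x,y),ax,a=cv2.fitEllipse(c)
            if max(ax)<160 and min(ax)>50:
                u,v=(x+.5)/4-.5+x0,(y+.5)/4-.5+y0; print('circ',round(u,1),round(v,1),np.round(ax,0),onz(s,u,v,.003).round(4))
a=T['frame'][130:210,280:345]; b=S['frame'][190:245,325:400]
a=cv2.resize(a,(390,480),interpolation=cv2.INTER_CUBIC); b=cv2.resize(b,(400,293),interpolation=cv2.INTER_CUBIC)
o=np.zeros((480,790,3),np.uint8); o[:,:390]=a; o[:293,390:]=b
cv2.imwrite('pics/st.png',o[:,:,::-1])
```

```text
top
red [156.7  69.4] 114 [0.8746 0.4712 0.04  ]
red [384.  182.4] 190 [ 0.645  -0.1224  0.04  ]
red [463.5 199.4] 199 [ 0.6243 -0.3138  0.04  ]
red [571.4 233.1] 116 [ 0.5712 -0.5691  0.04  ]
red [355.3 259.1] 218 [ 0.456  -0.0705  0.04  ]
dark [161.   74.7] [155  70  11   8  33] [0.8283 0.4269 0.112 ] [0.8698 0.4656 0.022 ]
dark [185.6  91.3] [181  85   9  14  25] [0.7935 0.3628 0.112 ] [0.8317 0.3954 0.022 ]
dark [473.4  97.4] [469  92  12   9  32] [ 0.8518 -0.3034  0.112 ] [ 0.8955 -0.3336  0.022 ]
dark [233.5  99. ] [224  99  20   1  20] [0.7867 0.2494 0.112 ] [0.8243 0.2714 0.022 ]
dark [448.5 108.4] [446 103   6  12  25] [ 0.8183 -0.2472  0.112 ] [ 0.8589 -0.2721  0.022 ]
dark [371.5 115.8] [348 109  49  13 322] [ 0.7807 -0.0718  0.112 ] [ 0.8177 -0.0802  0.022 ]
dark [280.1 129.4] [277 126   7   8  42] [0.725 0.133 0.112] [0.7568 0.1439 0.022 ]
dark [302.7 153.2] [294 148  18  12 129] [0.6745 0.0752 0.112 ] [0.7015 0.0807 0.022 ]
dark [311.1 161.8] [294 157  34  10  41] [0.6566 0.0541 0.112 ] [0.6819 0.0577 0.022 ]
dark [226.8 167.9] [222 163  11  11  91] [0.6218 0.2404 0.112
[... 1717 characters left out ...]
 0.112 ] [0.608  0.3102 0.022 ]
dark [373.1 158.5] [371 153   6  13  26] [0.6205 0.1596 0.112 ] [0.595  0.2277 0.022 ]
dark [411.9 198.8] [409 196   6   6  26] [0.7513 0.1049 0.112 ] [0.7424 0.166  0.022 ]
dark [382.4 211.5] [379 205   8  14  89] [0.7107 0.0385 0.112 ] [0.6966 0.0911 0.022 ]
dark [377.7 235.8] [370 233  18   6  47] [ 0.7306 -0.0205  0.112 ] [0.7191 0.0246 0.022 ]
circ 256.7 334.0 [59. 85.] [ 0.6107 -0.3139  0.003 ]
circ 206.2 315.1 [64. 74.] [ 0.4921 -0.3441  0.003 ]
circ 211.5 312.1 [72. 88.] [ 0.4974 -0.3327  0.003 ]
circ 181.6 298.8 [78. 91.] [ 0.4201 -0.3481  0.003 ]
circ 228.2 282.9 [76. 90.] [ 0.4843 -0.2617  0.003 ]
circ 200.2 270.9 [70. 79.] [ 0.4094 -0.2759  0.003 ]
```

View pics/st.png

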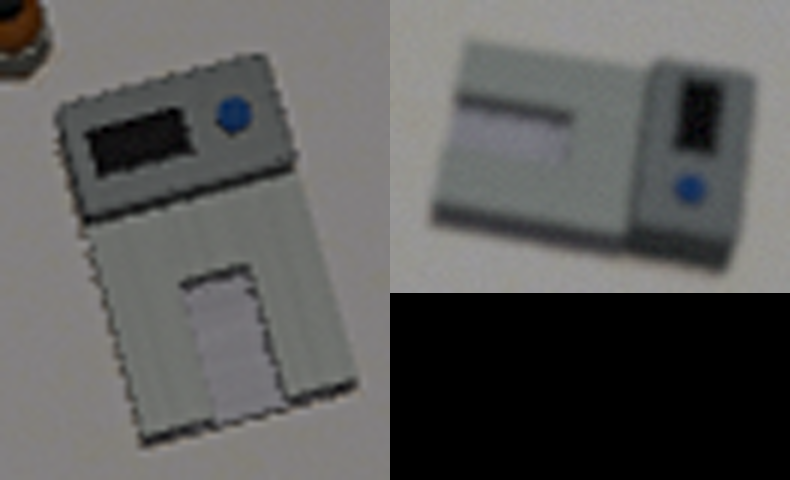

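```bash
cat >> h.py <<'E'
def to(x,y,z,head=None):
    "shift (cm, tool axes) and turn from now to world target; head = heading of tool x (deg)"
    s=manip.sense(); M=R.from_quat(s['tool_rot']).as_matrix()
    d=M.T@(np.array([x,y,z])-s['tcp_pos'])*100; h=np.degrees(np.arctan2(M[1,0],M[0,0]))
    t=0 if head is None else np.radians(-((head-h+180)%360-180))
    print('t',round(s['t'],2),'shift',d.round(2),'turn',round(t,3),'head',h.round(1),'at',s['tcp_pos'].round(4),'gap',round(s['finger_gap'],3),'F',np.round(s['force'],1))
E
P='[[-52.9,-2,-55.9],0.463]'; python3 -m jog "[[[-52.9,-2,-55.9],0.463],[[-52.9,-2,-55.9],0.463],[[-52.9,-2,-55.9],0.463],[[-52.9,-2,-55.9],0.463],[[-52.9,-2,-55.9],0.463],[[-52.9,-2,-55.9],0.463],[[-52.9,-2,-55.9],0.463],[[-52.9,-2,-55.9],0.463],[[-52.9,-2,-55.9],0.463],[[-52.9,-2,-55.9],0.463],[[-52.9,-2,-55.9],0.463],[[-52.9,-2,-55.9],0.463],[[-52.9,-2,-55.9],0.463],[[-52.9,-2,-55.9],0.463],[[-52.9,-2,-55.9],0.463],[[-52.9,-2,-55.9],0.463],[[-52.9,-2,-55.9],0.463],[[-52.9,-2,-55.9],0.463],[[-52.9,-2,-55.9],0.463],[[-52.9,-2,-55.9],0.463]]"
python3 - <<'E'
from h import *
W=snap('wrist','w1.png'); print(W['C'].round(3))
for p in [(.503,.179,.112),(.466,.353,.112),(.627,.243,.112)]: print(proj(W,p).round(1))
for c,st in blobs(W,[0,0,0],[180,255,45],60): 
    if st[4]<4000: print(c,st,onz(W,*c,.112).round(4))
T=snap('top',)
f=lambda x,y:onz(T,280+x/6,130+y/6,.026).round(4)
for p in [(142,432),(355,380),(180,287),(250,265),(213,420),(288,398),(90,225),(293,172)]: print(p,f(*p))
to(.503,.179,.2,180)
E
```

```text
t: 1.92
tcp_pos: [0.5037, 0.1823, 0.2515]
tool_rot: [-0.002, 0.708, -0.706, 0.003]
force: [-0.0, -0.4, -0.3]
finger_gap: 1.001
[0.579 0.183 0.393]
[327.4 187.4]
[164.6 220.4]
[257.6  55.1]
[412.5  10.3] [396   0  33  21 417] [0.674  0.1018 0.112 ]
[387.3  21.7] [380   5  16  34 160] [0.6599 0.1259 0.112 ]
[258.8  56.8] [247  46  24  23 404] [0.6253 0.2419 0.112 ]
[227.2 120.5] [218 113  19  16 234] [0.5672 0.2727 0.112 ]
[326.3 184.2] [316 171  22  26 451] [0.5061 0.1801 0.112 ]
[169.  216.2] [158 206  23  22 358] [0.471  0.3465 0.112 ]
[ 14.1 257.7] [  5 247  20  22 348] [0.3835 0.7004 0.112 ]
[  9.7 340.6] [  0 325  25  34 454] [0.136  0.9168 0.112 ]
(142, 432) [0.5791 0.0642 0.026 ]
(355, 380) [ 0.6097 -0.0187  0.026 ]
(180, 287) [0.6403 0.0557 0.026 ]
(250, 265) [0.6525 0.0284 0.026 ]
(213, 420) [0.5871 0.0364 0.026 ]
(288, 398) [0.5994 0.0074 0.026 ]
(90, 225) [0.6621 0.095  0.026 ]
(293, 172) [0.6934 0.0151 0.026 ]
t 2.02 shift [-0.09  5.1  -0.03] turn 0.004 head -179.8 at [0.5021 0.1787 0.251 ] gap 1.004 F [ 0.7 -0.4 -0.3]
```

View pics/w1.png

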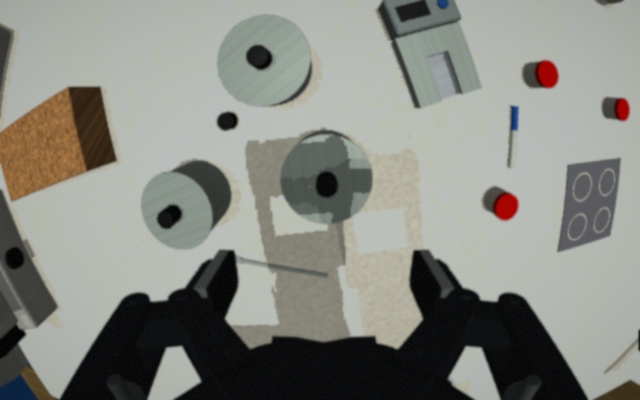

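```bash
python3 -m jog "[[[-0.3,3,-0.1],0],[[-0.3,6,-0.1],0],[[-0.3,9,-0.1],0],[[-0.3,12,-0.1],0],[[-0.3,14,-0.1],0],[[-0.3,15,-0.1],0],[[-0.3,16,-0.1],0],[[-0.3,16.2,-0.1],0],[[-0.3,16.2,-0.1],0],[[-0.3,16.2,-0.1],0]]" 
python3 -m jog "[[[0,0,0],0],[[0,0,0],0],[[0,0,0],0],[[0,0,0],0],[[0,0,0],0],[[0,0,0],0],[[0,0,0],0],[[0,0,0],0],[[0,0,0],0],[[0,0,0],0]]" 0 40
python3 -m jog "[[[0,-1,0],0],[[0,-2,0],0],[[0,-4,0],0],[[0,-6,0],0],[[0,-8,0],0],[[1,-10,0],0],[[2,-12,0],0],[[4,-14,0],0],[[6,-15,0],0],[[8,-15,0],0],[[9,-15,0],0],[[9,-15,0],0],[[9,-15,0],0],[[9,-15,0],0]]"
python3 - <<'E'
from h import *
W=snap('wrist','w2.png'); to(.505,.18,.1)
E
```

```text
t: 2.85
tcp_pos: [0.5063, 0.179, 0.0903]
tool_rot: [0.0, 0.707, -0.707, 0.001]
force: [0.2, 0.0, -0.5]
finger_gap: 0.998
t: 3.68
tcp_pos: [0.5057, 0.1793, 0.0898]
tool_rot: [-0.0, 0.707, -0.707, 0.001]
force: [-0.4, -0.5, 5.5]
finger_gap: 0.241
t: 4.85
tcp_pos: [0.4169, 0.179, 0.2394]
tool_rot: [-0.0, 0.707, -0.707, 0.001]
force: [1.2, -0.1, -0.6]
finger_gap: 0.241
t 4.9 shift [-8.79 13.93 -0.09] turn 0 head -179.9 at [0.4169 0.179  0.2392] gap 0.243 F [ 0.1 -0.3 -1.3]
```

View pics/w2.png

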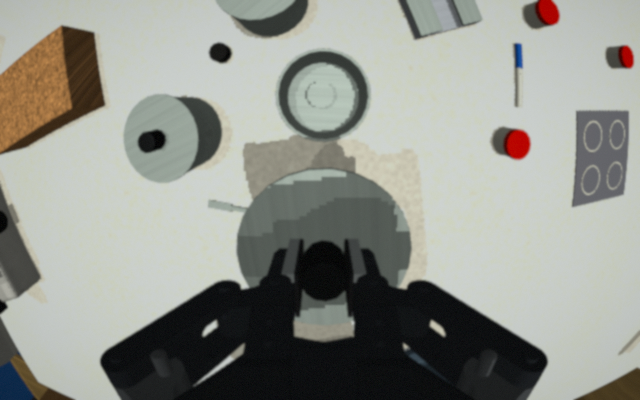

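Run:
```python
import cv2
a=cv2.imread('pics/w2.png')[45:145,265:380]
a=cv2.resize(a,None,fx=5,fy=5,interpolation=cv2.INTER_CUBIC); a=cv2.convertScaleAbs(a,alpha=1.3)
cv2.imwrite('pics/w2z.png',a)
```

```text
(no output)
```

View pics/w2z.png

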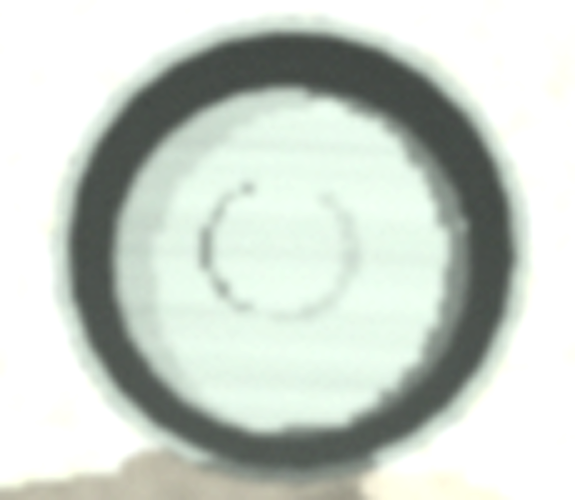

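```bash
python3 -m jog "[[[-2,0,0],0],[[-5,0,0],0],[[-8,1,0],0],[[-9,3,0],0],[[-9,6,0],0],[[-9,9,0],0],[[-9,11,0],0],[[-9,13,0],0],[[-9,14,0],0],[[-9,14.5,0],0],[[-9,15,0],0],[[-9,15,0],0],[[-9,15,0],0]]"
python3 -m jog "[[[0,0,0],0],[[0,0,0],0],[[0,0,0],0],[[0,0,0],0],[[0,0,0],0],[[0,-3,0],0],[[0,-6,0],0],[[0,-10,0],0],[[-4,-10,-2],0],[[-8,-10,-4],0],[[-12.1,-10,-6.4],0],[[-12.1,-10,-6.4],0],[[-12.1,-10,-6.4],0],[[-12.1,-10,-6.4],0]]" 8.5
python3 - <<'E'
from h import *
W=snap('wrist','w3.png'); to(.627,.2425,.0895,180)
for c,st in blobs(W,[0,0,0],[180,255,45],60): 
    if st[4]<4000: print(c,st,onz(W,*c,.11).round(4))
E
```

```text
t: 5.98
tcp_pos: [0.5068, 0.1793, 0.0902]
tool_rot: [0.0, 0.707, -0.707, 0.002]
force: [0.5, 0.2, -0.6]
finger_gap: 0.237
t: 7.15
tcp_pos: [0.6258, 0.2434, 0.1885]
tool_rot: [0.001, -0.707, 0.707, -0.0]
force: [0.5, -0.7, 1.4]
finger_gap: 0.995
t 7.2 shift [-0.24  9.9   0.05] turn 0.002 head -179.9 at [0.6249 0.243  0.1885] gap 0.998 F [-0.3  0.1  0.5]
[439.5  61. ] [431  54  18  16 229] [0.7377 0.1593 0.11  ]
[483.3 116.2] [467 104  33  26 526] [0.6992 0.1207 0.11  ]
[322.5 201.2] [309 185  28  33 736] [0.6306 0.2443 0.11  ]
[268.3 231.2] [259 220  20  23 326] [0.6058 0.2866 0.11  ]
[389.  321.3] [378 307  24  29 512] [0.514  0.1829 0.11  ]
[ 32.  330.1] [ 22 320  21  22 367] [0.4184 0.6921 0.11  ]
[ 40.7 395.8] [ 33 390  16  10 104] [0.1883 0.8467 0.11  ]
```

View pics/w3.png

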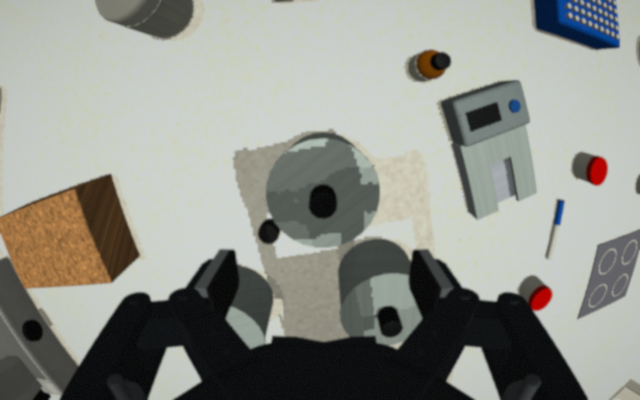

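```bash
python3 -m jog "[[[-0.3,3,0],0],[[-0.3,6,0],0],[[-0.3,8,0],0],[[-0.3,9,0],0],[[-0.3,9.9,0],0],[[-0.3,9.9,0],0],[[-0.3,9.9,0],0]]" 
python3 -m jog "[[[0,0,0],0],[[0,0,0],0],[[0,0,0],0],[[0,0,0],0],[[0,0,0],0],[[0,0,0],0],[[0,0,0],0],[[0,0,0],0],[[0,0,0],0],[[0,0,0],0]]" 0 40
python3 -m jog "[[[0,-1,0],0],[[0,-2,0],0],[[0,-4,0],0],[[0,-6,0],0],[[0,-8,0],0],[[1,-10,0],0],[[2,-12,0],0],[[4,-14,0],0],[[6,-15,0],0],[[8,-15,0],0],[[9,-15,0],0],[[9,-15,0],0],[[9,-15,0],0],[[9,-15,0],0]]"
python3 - <<'E'
from h import *
W=snap('wrist','w4.png'); to(.628,.2435,.09)
u,v=proj(W,(.628,.2435,.03)).astype(int); a=W['frame'][max(v-70,0):v+70,u-80:u+80]
cv2.imwrite('pics/w4z.png',cv2.resize(a,None,fx=4,fy=4,interpolation=cv2.INTER_CUBIC)[:,:,::-1])
E
```

```text
t: 7.78
tcp_pos: [0.6295, 0.2432, 0.091]
tool_rot: [-0.0, 0.707, -0.707, 0.001]
force: [-0.6, -0.4, -0.1]
finger_gap: 0.996
t: 8.62
tcp_pos: [0.6298, 0.2435, 0.091]
tool_rot: [-0.0, 0.707, -0.707, 0.001]
force: [-0.7, -0.6, 5.4]
finger_gap: 0.237
t: 9.78
tcp_pos: [0.5405, 0.2432, 0.2401]
tool_rot: [-0.0, 0.707, -0.707, 0.001]
force: [0.5, 1.5, -1.5]
finger_gap: 0.238
t 9.83 shift [-8.73 15.   -0.02] turn 0 head -179.9 at [0.5406 0.2432 0.2399] gap 0.238 F [ 0.1  0.3 -1.1]
```

View pics/w4z.png

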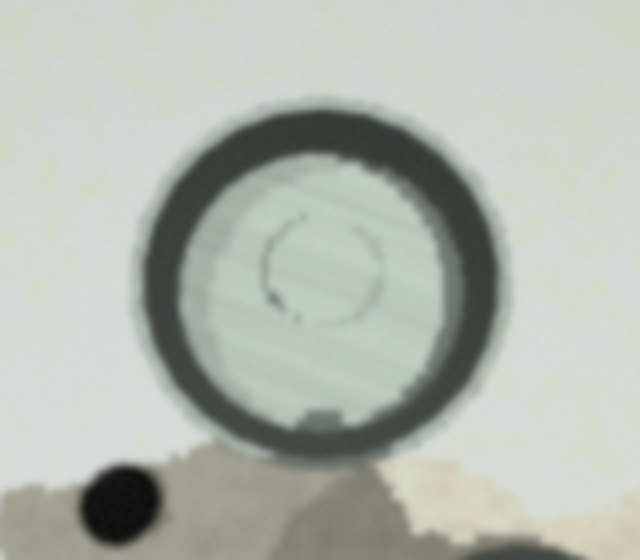

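```bash
python3 -m jog "[[[-2,0,0],0],[[-5,0,0],0],[[-8,1,0],0],[[-9,3,0],0],[[-9,6,0],0],[[-9,9,0],0],[[-9,11,0],0],[[-9,13,0],0],[[-9,14,0],0],[[-9,14.5,0],0],[[-9,15,0],0],[[-9,15,0],0],[[-9,15,0],0]]"
python3 -m jog "[[[0,0,0],0],[[0,0,0],0],[[0,0,0],0],[[0,0,0],0],[[0,0,0],0],[[0,-3,0],0],[[0,-6,0],0],[[0,-10,0],0],[[4,-10,-3],0],[[8,-10,-6],0],[[12,-10,-8],0],[[16.2,-10,-10.8],0],[[16.2,-10,-10.8],0],[[16.2,-10,-10.8],0],[[16.2,-10,-10.8],0]]" 8.5
python3 - <<'E'
from h import *
W=snap('wrist','w5.png'); to(.468,.352,.09,180)
for c,st in blobs(W,[0,0,0],[180,255,45],60): 
    if st[4]<4000: print(c,st,onz(W,*c,.11).round(4))
E
```

```text
t: 10.92
tcp_pos: [0.6308, 0.2436, 0.0916]
tool_rot: [0.0, 0.707, -0.707, 0.002]
force: [0.1, -0.1, -1.2]
finger_gap: 0.241
t: 12.17
tcp_pos: [0.4658, 0.352, 0.1907]
tool_rot: [0.002, -0.707, 0.707, -0.002]
force: [0.1, -0.4, -0.3]
finger_gap: 0.995
t 12.22 shift [-0.05 10.07 -0.04] turn 0.003 head -179.8 at [0.4674 0.3515 0.1907] gap 0.998 F [ 0.6  0.3 -0.1]
[459.9   9.5] [444   0  33  23 590] [0.6225 0.2496 0.11  ]
[533.7  10. ] [523   0  22  23 319] [0.6387 0.1763 0.11  ]
[556.9   1.6] [548   0  21   5  81] [0.6553 0.1464 0.11  ]
[369.9  85.5] [359  76  22  20 345] [0.5562 0.3197 0.11  ]
[519.1 160.9] [504 149  31  25 590] [0.5058 0.1881 0.11  ]
[320.9 202.4] [308 186  27  33 725] [0.469  0.3542 0.11  ]
[ 31.8 264.6] [ 19 251  26  28 572] [0.3831 0.7167 0.11  ]
[ 20.4 374.2] [   0  347   46   53 1071] [0.078  0.9919 0.11  ]
```

```bash
python3 -m jog "[[[0,3,-0.1],0],[[0,6,-0.1],0],[[0,8,-0.1],0],[[0,9,-0.1],0],[[0,10.1,-0.1],0],[[0,10.1,-0.1],0],[[0,10.1,-0.1],0]]" 
python3 -m jog "[[[0,0,0],0],[[0,0,0],0],[[0,0,0],0],[[0,0,0],0],[[0,0,0],0],[[0,0,0],0],[[0,0,0],0],[[0,0,0],0],[[0,0,0],0],[[0,0,0],0]]" 0 40
python3 -m jog "[[[0,-1,0],0],[[0,-2,0],0],[[0,-4,0],0],[[0,-6,0],0],[[0,-8,0],0],[[1,-10,0],0],[[2,-12,0],0],[[4,-14,0],0],[[6,-15,0],0],[[8,-15,0],0],[[9,-15,0],0],[[9,-15,0],0],[[9,-15,0],0],[[9,-15,0],0]]"
python3 - <<'E'
from h import *
W=snap('wrist','w6.png'); to(.4,.06,.15)
u,v=proj(W,(.468,.352,.03)).astype(int); a=W['frame'][max(v-70,0):v+70,u-80:u+80]
cv2.imwrite('pics/w6z.png',cv2.resize(a,None,fx=4,fy=4,interpolation=cv2.INTER_CUBIC)[:,:,::-1]); print(u-80,max(v-70,0))
E
```

```text
t: 12.8
tcp_pos: [0.4681, 0.3519, 0.0894]
tool_rot: [-0.0, 0.707, -0.707, 0.0]
force: [0.2, 0.2, -0.2]
finger_gap: 0.995
t: 13.63
tcp_pos: [0.4675, 0.3524, 0.0901]
tool_rot: [-0.0, 0.707, -0.707, 0.001]
force: [-0.4, -0.6, 5.7]
finger_gap: 0.242
t: 14.8
tcp_pos: [0.3783, 0.3521, 0.2392]
tool_rot: [-0.0, 0.707, -0.707, 0.001]
force: [0.1, 0.5, -1.1]
finger_gap: 0.238
t 14.85 shift [-2.11  8.91 29.21] turn 0 head -179.9 at [0.3784 0.352  0.2391] gap 0.24 F [-0.8 -0.5 -1.1]
243 22
```

View pics/w6z.png

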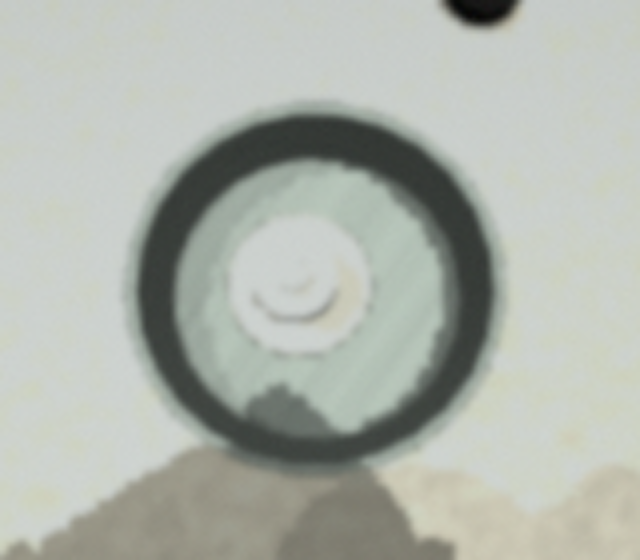

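```bash
python3 - <<'E'
from h import *
W=snap('wrist')
print('barrel',onz(W,318,93,.007))
hsv=cv2.cvtColor(W['frame'],cv2.COLOR_RGB2HSV); m=cv2.inRange(hsv,np.array([0,0,0]),np.array([180,255,80])); m[:45]=0;m[145:]=0;m[:,:270]=0;m[:,375:]=0
c=max(cv2.findContours(m,cv2.RETR_EXTERNAL,cv2.CHAIN_APPROX_NONE)[0],key=len); e=cv2.fitEllipse(c); print(e,onz(W,*e[0],.082))
E
python3 -m jog "[[[-0.5,0,2],0],[[-1,0,4],0],[[-1,0,7],0],[[-2,0,10],0],[[-2,0,13],0],[[-2,0,16],0],[[-3,0,19],0],[[-3,0,22],0],[[-3,0,25],0],[[-4,0,28],0],[[-4.2,1,30],0],[[-4.2,4,30.2],0],[[-4.2,7,30.2],0],[[-4.2,10,30.2],0],[[-4.2,13,30.2],0],[[-4.2,16,30.2],0],[[-4.2,19,30.2],0],[[-4.2,21,30.2],0],[[-4.2,22,30.2],0],[[-4.2,22.3,30.2],0]]"
python3 -m jog "[[[0,0,0],0],[[0,0.2,0],0],[[0,0.2,0],0]]"
```

```text
barrel [0.46867174 0.35884356 0.007     ]
((321.2655029296875, 93.88541412353516), (84.6358642578125, 86.10539245605469), 83.08491516113281) [0.4648606  0.35442802 0.082     ]
t: 16.57
tcp_pos: [0.4198, 0.0495, 0.014]
tool_rot: [-0.001, 0.707, -0.707, -0.001]
force: [-1.2, -0.9, 21.7]
finger_gap: 0.239
t: 16.82
tcp_pos: [0.4207, 0.0498, 0.0147]
tool_rot: [-0.0, -0.707, 0.707, -0.001]
force: [0.8, -0.4, -0.9]
finger_gap: 0.24
```

```bash
python3 -m jog "[[[0,0,0],0],[[0,0,0],0],[[0,0,0],0],[[0,0,0],0],[[0,-4,0],0],[[0,-8,0],0],[[0,-12,0],0],[[0,-15.5,0],0]]" 7
python3 -m jog "[[[-1,0,-4],0],[[-2,0,-8],0],[[-2,0,-12],0],[[-3,0,-16],0],[[-4,0,-20],0],[[-4.7,0,-24],0],[[-4.7,0,-28],0],[[-4.7,0,-30.7],0],[[-4.7,0,-30.7],0],[[-4.7,0,-30.7],0],[[-4.7,0,-30.7],0]]" 3.4
python3 - <<'E'
from h import *
W=snap('wrist','w7.png'); to(.4686,.357,.035)
print([proj(W,(.468,.357,z)).round(1) for z in (.007,.065,.073)],proj(W,(.468,.353,.082)))
u,v=proj(W,(.468,.357,.04)).astype(int); a=W['frame'][v-75:v+75,u-100:u+100]; print(u-100,v-75)
cv2.imwrite('pics/w7z.png',cv2.resize(a,None,fx=4,fy=4,interpolation=cv2.INTER_CUBIC)[:,:,::-1])
E
```

```text
t: 17.48
tcp_pos: [0.4193, 0.0501, 0.1712]
tool_rot: [-0.001, 0.707, -0.707, 0.001]
force: [1.6, -0.5, 0.7]
finger_gap: 0.818
t: 18.4
tcp_pos: [0.4653, 0.3563, 0.169]
tool_rot: [0.001, -0.707, 0.708, -0.0]
force: [0.0, -0.2, 0.2]
finger_gap: 0.398
t 18.45 shift [-0.32 13.41 -0.13] turn 0 head -179.9 at [0.4656 0.3558 0.1691] gap 0.397 F [-0.6 -0.8  0.1]
[array([322.8, 177.7]), array([322.7, 194.1]), array([322.7, 197. ])] [327.81089086 200.40932957]
222 111
```

View pics/w7z.png

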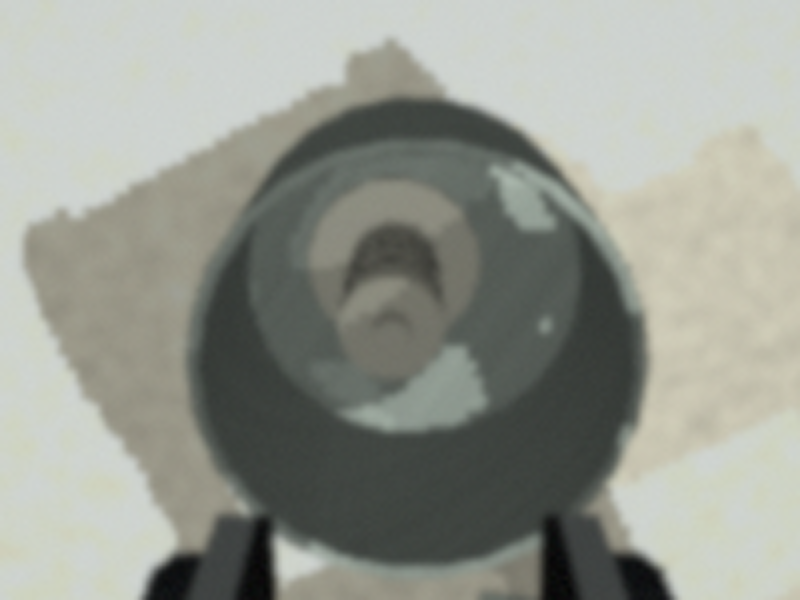

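```bash
python3 -m jog "[[[-0.3,1,-0.3],0],[[-0.3,3,-0.3],0],[[-0.3,5,-0.3],0],[[-0.3,6,-0.3],0],[[-0.3,7,-0.3],0],[[-0.3,8,-0.3],0],[[-0.3,9,-0.3],0],[[-0.3,10,-0.3],0],[[-0.3,11,-0.3],0],[[-0.3,12,-0.3],0],[[-0.3,13,-0.3],0],[[-0.3,13.5,-0.3],0],[[-0.3,13.5,-0.3],0]]"
python3 -m jog "[[[0,0,0],0],[[0,0,0],0],[[0,0,0],0],[[0,0,0],0],[[0,0,0],0],[[0,0,0],0],[[0,0,0],0]]" 0 30
python3 -m jog "[[[0,-0.5,0],0],[[0,-1,0],0],[[0,-2,0],0],[[0,-4,0],0],[[0,-6,0],0],[[0,-8,0],0],[[0,-10,0],0],[[0,-12,0],0],[[0,-14,0],0],[[0,-14,0],0],[[0,-14,0],0]]"
python3 - <<'E'
from h import *
W=snap('wrist'); to(.56,.01,.12,200.5)
T=snap('top')
a=W['frame'][150:400,200:450]
cv2.imwrite('pics/w8z.png',cv2.resize(a,None,fx=2,fy=2,interpolation=cv2.INTER_CUBIC)[:,:,::-1])
E
```

```text
t: 19.53
tcp_pos: [0.4718, 0.364, 0.0396]
tool_rot: [0.002, 0.71, -0.704, 0.003]
force: [-6.4, 0.5, 31.2]
finger_gap: 0.398
t: 20.12
tcp_pos: [0.4714, 0.3629, 0.039]
tool_rot: [0.002, 0.709, -0.705, 0.003]
force: [-5.4, 2.3, 26.6]
finger_gap: 0.246
t: 21.03
tcp_pos: [0.4696, 0.3602, 0.175]
tool_rot: [0.0, 0.707, -0.707, 0.001]
force: [0.3, -0.9, -1.0]
finger_gap: 0.245
t 21.08 shift [-9.07  5.39 34.99] turn -0.356 head -179.9 at [0.4688 0.3598 0.1738] gap 0.244 F [-1.  -0.8 -1. ]
```

View pics/w8z.png

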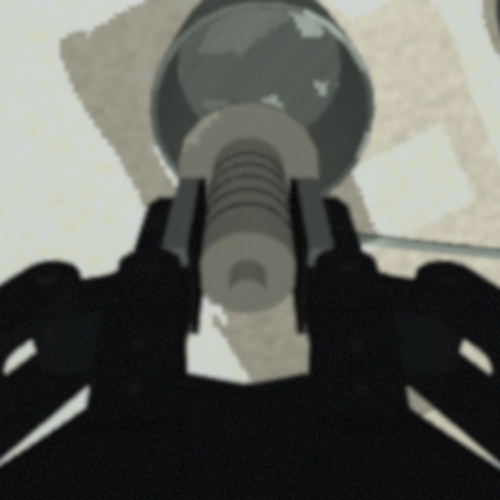

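```bash
python3 -m jog "[[[-0.5,0,1.5],0],[[-1,0,4],-0.05],[[-1.5,0,7],-0.1],[[-2,0,10],-0.15],[[-3,0,13],-0.2],[[-4,0,16],-0.25],[[-4.5,0,19],-0.3],[[-5,0,22],-0.358],[[-5.5,0,25],-0.358],[[-6,0,28],-0.358],[[-6.5,0,31],-0.358],[[-7,0,34],-0.358],[[-7.3,0,35.7],-0.358],[[-7.3,0,35.7],-0.358],[[-7.3,0,35.7],-0.358],[[-7.3,0,35.7],-0.358]]"
python3 - <<'E'
from h import *
W=snap('wrist','w9.png'); to(.542,.003,.12,200.5)
g=W['frame']
cv2.imwrite('pics/w9z.png',cv2.resize(g[0:300,170:490],None,fx=2,fy=2,interpolation=cv2.INTER_CUBIC)[:,:,::-1])
E
```

```text
t: 22.47
tcp_pos: [0.5417, 0.0039, 0.1731]
tool_rot: [-0.127, 0.696, -0.695, 0.125]
force: [0.5, 0.2, -0.7]
finger_gap: 0.245
t 22.52 shift [0.02 5.34 0.14] turn 0.003 head -159.3 at [0.5418 0.0043 0.1734] gap 0.245 F [ 0.7 -0.6  0.2]
```

View pics/w9z.png

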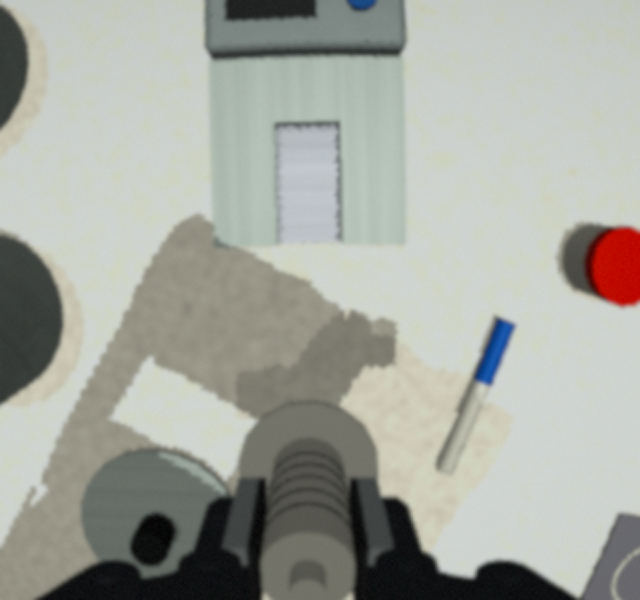

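Run:
```python
from h import *
W=snap('wrist'); f=lambda x,y,z=.026:onz(W,170+x/2,y/2,z)
m=f(310,243); e=f(307.5,122.5); ml=(f(214,244)+f(405,243))/2; d=e-m; print(m,e,ml,np.linalg.norm(d),np.degrees(np.arctan2(d[1],d[0])))
l=f(405,243)-f(214,244); print('front',np.linalg.norm(l),np.degrees(np.arctan2(l[0],-l[1])))
th=np.radians(20.5); u=np.array([np.cos(th),np.sin(th),0])
print('origin from end',e-.013*u,'from mouth',m+.045*u, ml+.045*u)
s=manip.sense(); M=R.from_quat(s['tool_rot']).as_matrix(); p=s['tcp_pos']
# barrel in hand: flange disc near outline at zoom (308,402) front edge top, sides 240/377 ; body top centre
z=p[2]-.036
a=f(308,402,z+.004); b=(f(240,462,z+.004)+f(377,462,z+.004))/2
print('flange front edge rel tcp (tool x,z mm)',(M.T@(a-p)*1000).round(1),'sides',(M.T@(b-p)*1000).round(1),np.linalg.norm(f(240,462,z+.004)-f(377,462,z+.004)))
o=f(308,560,z+.062); print('bodytop',(M.T@(o-p)*1000).round(1))
```

```text
[0.59826643 0.02424147 0.026     ] [0.65073095 0.04525821 0.026     ] [0.59849193 0.02456143 0.026     ] 0.05651750836436752 21.83052895596374
front 0.08906337082379848 21.00146200929928
origin from end [0.63855421 0.04070552 0.026     ] from mouth [0.64041668 0.0400008  0.026     ] [0.64064218 0.04032077 0.026     ]
flange front edge rel tcp (tool x,z mm) [-19.8  32.    0.5] sides [-0.5 32.   0.7] 0.04188810373463796
bodytop [ -2.2 -26.    0.4]
```

```bash
python3 -m jog "[[[0,2,0],0],[[0,5,0],0],[[0,8,0],0],[[0,10,0],0],[[0,11,0],0],[[0,12,0],0],[[0,12.5,0],0],[[0,12.5,0],0],[[0,12.5,0],0]]"
python3 - <<'E'
from h import *
to(.639,.040,.048,201)
W=snap('wrist'); cv2.imwrite('pics/w10z.png',cv2.resize(W['frame'][60:360,170:490],None,fx=2,fy=2,interpolation=cv2.INTER_CUBIC)[:,:,::-1])
E
python3 -m jog "[[[-1,0,0],0],[[-2,0,0],0],[[-3,0,0],0],[[-4,0,0],0],[[-4.5,0,0],0],[[-5,0,0],0],[[-5.5,0,0],0],[[-6,0,0],0],[[-6,0,0],0]]"
python3 - <<'E'
from h import *
to(.639,.040,.048,201)
S=snap('scene'); u,v=proj(S,(.61,.03,.03)).astype(int); a=S['frame'][v-40:v+40,u-55:u+55]
W=snap('wrist'); b=cv2.resize(W['frame'][60:360,200:450],(400,480)); a=cv2.resize(a,(400,291),interpolation=cv2.INTER_CUBIC)
o=np.zeros((480,800,3),np.uint8); o[:,:400]=b; o[:291,400:]=a; cv2.imwrite('pics/w11z.png',o[:,:,::-1])
E
```

```text
t: 23.32
tcp_pos: [0.5434, 0.0033, 0.0499]
tool_rot: [0.126, -0.696, 0.696, -0.127]
force: [0.1, -0.3, -0.5]
finger_gap: 0.245
t 23.32 shift [-10.24   0.21  -0.06] turn -0.006 head -159.4 at [0.5434 0.0033 0.0499] gap 0.245 F [ 0.1 -0.3 -0.5]
t: 24.12
tcp_pos: [0.6, 0.0246, 0.0493]
tool_rot: [0.126, -0.696, 0.696, -0.127]
force: [0.3, -0.4, 0.0]
finger_gap: 0.244
t 24.12 shift [-4.19  0.14 -0.07] turn -0.006 head -159.4 at [0.6    0.0246 0.0493] gap 0.244 F [ 0.3 -0.4  0. ]
```

View pics/w11z.png

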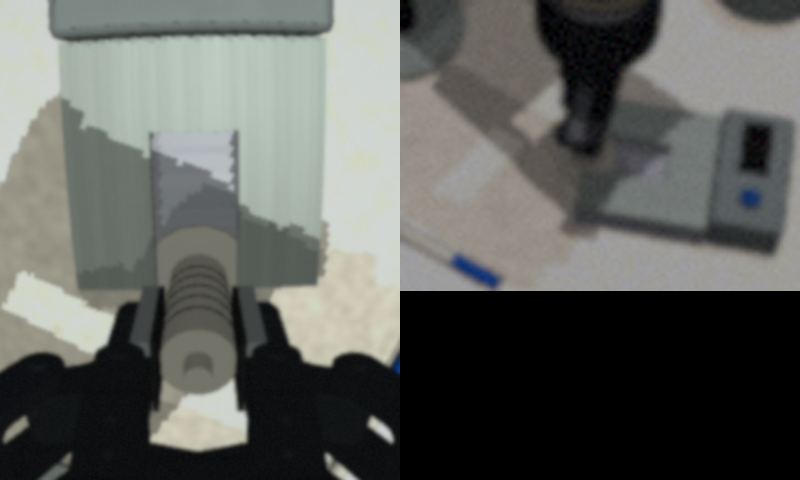

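```bash
python3 -m jog "[[[-0.5,0.1,0],0],[[-1,0.2,0],0],[[-1.5,0.2,0],0],[[-2,0.2,0],0],[[-2.5,0.2,0],0],[[-3,0.2,0],0],[[-3.3,0.2,0],0],[[-3.6,0.2,0],0],[[-3.8,0.2,0],0],[[-4,0.2,0],0],[[-4,0.2,0],0]]"
python3 -m jog "[[[-0.1,0,0],0],[[-0.1,0,0],0],[[-0.2,0,0],0],[[-0.2,0,0],0],[[-0.3,0,0],0],[[-0.3,0,0],0],[[-0.3,0,0],0]]"
python3 - <<'E'
from h import *
to(.639,.040,.048,201)
W=snap('wrist'); b=cv2.resize(W['frame'][100:340,220:430],(525,600),interpolation=cv2.INTER_CUBIC); cv2.imwrite('pics/w12z.png',b[:,:,::-1])
E
```

```text
t: 25.13
tcp_pos: [0.6368, 0.0385, 0.0474]
tool_rot: [0.126, -0.696, 0.696, -0.127]
force: [0.2, 0.3, -0.5]
finger_gap: 0.248
t: 25.72
tcp_pos: [0.6392, 0.0395, 0.0473]
tool_rot: [0.127, -0.696, 0.696, -0.127]
force: [0.0, -0.6, -0.1]
finger_gap: 0.243
t 25.72 shift [ 0.   -0.07 -0.06] turn -0.007 head -159.4 at [0.6392 0.0395 0.0473] gap 0.243 F [ 0.  -0.6 -0.1]
```

View pics/w12z.png

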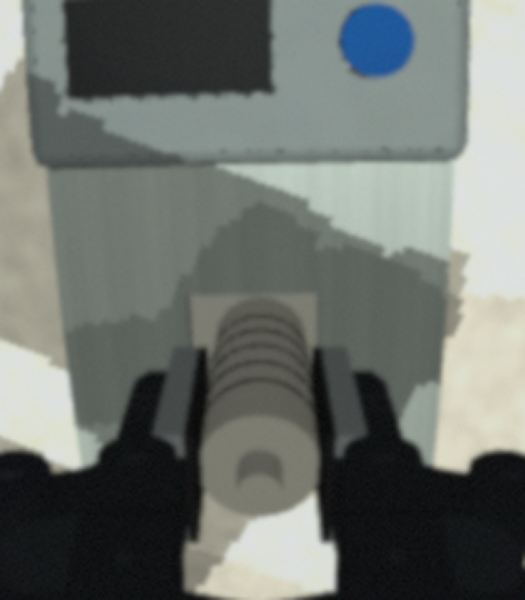

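```bash
python3 -m jog "[[[-0.1,0,0],0],[[-0.1,0,0],0],[[-0.1,0,0],0]]" | sed -n '2p;4p'
python3 -m jog "[[[-0.1,0,0],0],[[-0.1,0,0],0],[[-0.1,0,0],0]]"| sed -n '2p;4p'
python3 -m jog "[[[-0.1,0,0],0],[[-0.1,0,0],0],[[-0.1,0,0],0]]"| sed -n '2p;4p'
```

```text
tcp_pos: [0.6402, 0.0399, 0.0473]
force: [-0.1, -0.1, -0.3]
tcp_pos: [0.6411, 0.0402, 0.0473]
force: [0.0, 0.5, 0.2]
tcp_pos: [0.6421, 0.0406, 0.0473]
force: [-0.6, -0.0, -0.3]
```

```bash
for i in 1 2 3; do python3 -m jog "[[[-0.1,0,0],0],[[-0.1,0,0],0],[[-0.1,0,0],0]]"| sed -n '2p;4p'; done
```

```text
tcp_pos: [0.643, 0.0409, 0.0473]
force: [0.5, 0.2, 0.1]
tcp_pos: [0.6437, 0.0413, 0.0473]
force: [-0.7, -0.1, 0.1]
tcp_pos: [0.644, 0.0414, 0.0472]
force: [-2.4, -0.4, 2.0]
```

```bash
python3 -m jog "[[[0.1,0,0],0],[[0.1,0.1,0],0],[[0.1,0.2,0],0],[[0.1,0.3,0],0],[[0.1,0.3,0],0]]"| sed -n '2p;4p'; python3 -m jog "[[[0,0.1,0],0],[[0,0.1,0],0],[[0,0.1,0],0]]"| sed -n '2p;4p'
```

```text
tcp_pos: [0.6439, 0.0413, 0.0443]
force: [-1.4, -0.4, 0.8]
tcp_pos: [0.6439, 0.0412, 0.0442]
force: [-2.4, -1.2, 6.6]
```

```bash
python3 -m jog "[[[0.1,-0.1,0],0],[[0.1,-0.1,0],0],[[0.1,-0.1,0],0]]"| sed -n '2p;4p'; python3 -m jog "[[[0,0,0],0],[[0,0,0],0],[[0,0,0],0],[[0,0,0],0],[[0,0,0],0],[[0,-1,0],0],[[0,-3,0],0],[[0,-6,0],0],[[0,-9,0],0],[[0,-12,0],0],[[2,-14,0],0],[[5,-14,0],0],[[5,-14,0],0],[[5,-14,0],0]]" 4
python3 - <<'E'
from h import *
to(.4207,.0498,.0147,180)
W=snap('wrist','w13.png'); a=W['frame'][60:260,200:450]
cv2.imwrite('pics/w13z.png',cv2.resize(a,None,fx=3,fy=3,interpolation=cv2.INTER_CUBIC)[:,:,::-1])
T=snap('top')
for s in (W,T):
    for c,st in blobs(s,[0,150,80],[8,255,255],60): print(s['n'],'red',c,st[4],onz(s,*c,0.036).round(4) )
    for c,st in blobs(s,[0,0,0],[180,255,45],40):
        if st[4]<900: print('dark',c,st[4],onz(s,*c,0.103).round(4),onz(s,*c,0.03).round(4))
E
```

```text
tcp_pos: [0.6436, 0.041, 0.0443]
force: [-0.2, -0.2, 0.4]
t: 29.35
tcp_pos: [0.5948, 0.0231, 0.1855]
tool_rot: [-0.126, 0.696, -0.696, 0.126]
force: [-0.3, -0.0, -0.6]
finger_gap: 0.469
t 29.35 shift [15.36 17.08 -8.61] turn 0.359 head -159.4 at [0.5948 0.0231 0.1855] gap 0.469 F [-0.3 -0.  -0.6]
wrist red [469.5 184.7] 919 [ 0.6487 -0.1206  0.036 ]
wrist red [564.6 249.5] 376 [ 0.6272 -0.3133  0.036 ]
wrist red [356.2 314.8] 631 [ 0.4592 -0.0692  0.036 ]
dark [304.1  60.6] 718 [0.6913 0.0738 0.103 ] [0.6996 0.0817 0.03  ]
dark [100.4  83.8] 587 [0.6292 0.2399 0.103 ] [0.6174 0.3019 0.03  ]
dark [132.3 233.4] 534 [0.5075 0.1768 0.103 ] [0.456  0.2182 0.03  ]
dark [598.2 370.4] 608 [ 0.4729 -0.5376  0.103 ] [ 0.4101 -0.7286  0.03  ]
dark [ 20.5 391.8] 365 [-0.1244  0.5438  0.103 ] [-0.3816  0.7047  0.03  ]
top red [156.8  69.6] 117 [0.8759 0.4727 0.036 ]
top red [383.8 182.5] 197 [ 0.6457 -0.1225  0.036 ]
top red [463.3 199.5] 204 [ 0.6249 -0.3147  0.036 ]
top red [570.8 233.4] 132 [ 0.5711 -0.57    0.036 ]
top red [355.1 259.1] 220 [ 0.4562 -0.0704  0.036 ]
dark [  4.4 115.1] 205 [0.6929 0.7727 0.103 ] [0.716 0.83  0.03 ]
dark [227.1 167.3] 85 [0.6255 0.242  0.103 ] [0.6435 0.2591 0.03  ]
dark [205.3 199.8] 78 [0.5461 0.2791 0.103 ] [0.558  0.2991 0.03  ]
dark [632.3 218.5] 475 [ 0.6074 -0.6679  0.103 ] [ 0.624  -0.7198  0.03  ]
dark [629.8 359. ] 597 [ 0.3085 -0.6525  0.103 ] [ 0.3024 -0.7033  0.03  ]
```

View pics/w13z.png

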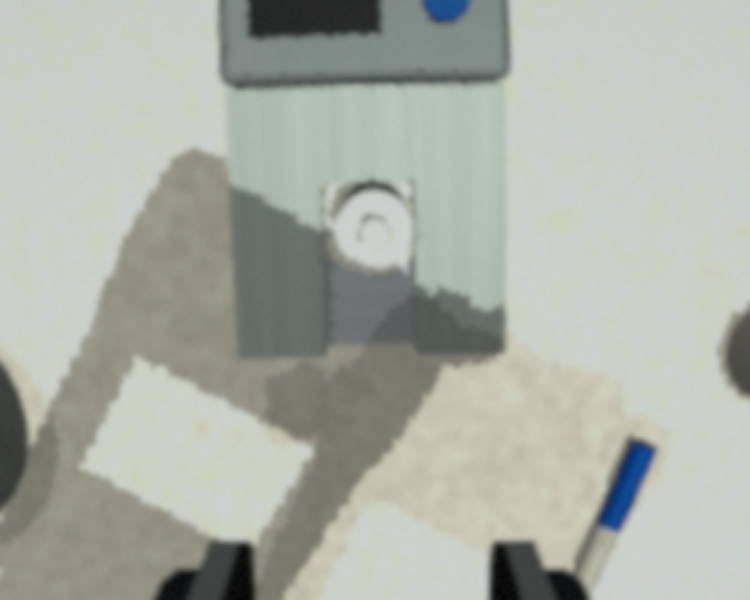

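```bash
python3 -m jog "[[[3,0,-2],0.1],[[6,0,-4],0.2],[[9,0,-5],0.3],[[12,1,-7],0.36],[[15.36,3,-8.6],0.36],[[15.36,6,-8.6],0.36],[[15.36,6,-8.6],0.36],[[15.36,6,-8.6],0.36],[[15.36,6,-8.6],0.36]]" 6
python3 - <<'E'
from h import *
W=snap('wrist','w14.png')
for c,st in blobs(W,[0,0,0],[180,255,45],60): 
    if 200<st[4]<1500: print(c,st,onz(W,*c,.034).round(4),onz(W,*c,.11).round(4))
to(.4207,.0498,.0147,180)
E
```

```text
t: 30.2
tcp_pos: [0.4252, 0.0493, 0.125]
tool_rot: [-0.001, -0.707, 0.707, -0.001]
force: [-0.3, -0.6, 0.2]
finger_gap: 0.701
[75.7 67.3] [ 64  58  24  20 399] [0.557  0.2815 0.034 ] [0.5385 0.2058 0.11  ]
[116.6 114.1] [  96   99   43   33 1201] [0.5054 0.2296 0.034 ] [0.5038 0.1709 0.11  ]
[322.8 206.1] [310 191  26  31 659] [0.4224 0.05   0.034 ] [0.4478 0.0498 0.11  ]
t 30.25 shift [ 0.52 11.06 -0.06] turn -0.0 head 180.0 at [0.4254 0.0493 0.1253] gap 0.703 F [0.2 1.  0.3]
```

```bash
python3 -m jog "[[[0.3,3,0],0],[[0.5,6,0],0],[[0.5,9,0],0],[[0.5,10,0],0],[[0.5,11,0],0],[[0.5,11,0],0],[[0.5,11,0],0]]"
python3 -m jog "[[[0,0,0],0],[[0,0,0],0],[[0,0,0],0],[[0,0,0],0],[[0,0,0],0],[[0,0,0],0],[[0,0,0],0],[[0,0,0],0]]" 0 40
python3 -m jog "[[[0,-2,0],0],[[0,-5,0],0],[[0,-8,0],0],[[0,-12,0],0],[[0,-15,0],0],[[0,-18,0],0],[[0.5,-21,-1],0],[[1,-22.5,-4],0],[[1,-22.5,-7],0],[[1.5,-22.5,-10],0],[[2,-22.5,-14],0],[[2.5,-22.5,-18],0],[[3,-22.5,-22],0],[[4,-22.5,-25],0],[[4.2,-22.5,-28],0],[[4.2,-22.5,-30],0],[[4.2,-22.5,-30.2],0],[[4.2,-22.5,-30.2],0],[[4.2,-22.5,-30.2],0]]"
python3 - <<'E'
from h import *
W=snap('wrist','w15.png')
hsv=cv2.cvtColor(W['frame'],cv2.COLOR_RGB2HSV); m=cv2.inRange(hsv,np.array([0,0,0]),np.array([180,255,80])); m[:45]=0;m[145:]=0;m[:,:270]=0;m[:,375:]=0
c=max(cv2.findContours(m,cv2.RETR_EXTERNAL,cv2.CHAIN_APPROX_NONE)[0],key=len); e=cv2.fitEllipse(c); p=onz(W,*e[0],.082); print(e,p,p-[.46486,.35443,.082])
to(.4675,.3524,.09,180)
E
```

```text
t: 30.83
tcp_pos: [0.4191, 0.0494, 0.0146]
tool_rot: [-0.001, -0.707, 0.707, -0.001]
force: [-0.3, -0.6, -0.6]
finger_gap: 0.705
t: 31.5
tcp_pos: [0.418, 0.0496, 0.0154]
tool_rot: [-0.001, -0.707, 0.707, -0.001]
force: [0.4, 0.0, 5.1]
finger_gap: 0.242
t: 33.08
tcp_pos: [0.3744, 0.3508, 0.2392]
tool_rot: [0.0, -0.707, 0.708, 0.0]
force: [-0.4, 0.0, -1.0]
finger_gap: 0.235
((319.7264709472656, 89.50804138183594), (84.77303314208984, 86.24803161621094), 82.50363159179688) [0.46484303 0.35435144 0.082     ] [-1.69669223e-05 -7.85554524e-05  1.38777878e-17]
t 33.13 shift [-9.3  14.91 -0.22] turn -0.001 head 180.0 at [0.3746 0.3505 0.2392] gap 0.239 F [-0.1  0.6 -1.4]
```

```bash
python3 -m jog "[[[-2,0,0],0],[[-5,0,-0.2],0],[[-8,1,-0.2],0],[[-9.1,3,-0.2],0],[[-9.1,6,-0.2],0],[[-9.1,9,-0.2],0],[[-9.1,11,-0.2],0],[[-9.1,13,-0.2],0],[[-9.1,14,-0.2],0],[[-9.1,14.5,-0.2],0],[[-9.1,14.8,-0.2],0],[[-9.1,14.8,-0.2],0],[[-9.1,14.8,-0.2],0]]"
python3 -m jog "[[[0,0,0],0],[[0,0,0],0],[[0,0,0],0],[[0,0,0],0],[[0,0,0],0],[[0,-3,0],0],[[0,-6,0],0],[[0,-10,0],0],[[3,-10,4],0],[[5,-10,8],0],[[5,-10,12],0],[[5,-10,16],0],[[5,-10,20],0],[[5,-10,24],0],[[5,-10,28],0],[[5,-10,32],0],[[5,-10,36],0],[[5,-10,36],0]]" 8
python3 - <<'E'
from h import *
T=snap('top','t2.png'); S=snap('scene'); a=np.hstack([cv2.resize(T['frame'][130:270,130:350],(440,280)),cv2.resize(S['frame'][70:190,290:430],(327,280))])
b=np.hstack([T['frame'][130:320,300:500],S['frame'][160:350,150:400]]); b=cv2.resize(b,(767,int(190*767/450)))
cv2.imwrite('pics/t2z.png',np.vstack([a,b])[:,:,::-1])
W=snap('wrist')
for c,st in blobs(W,[0,150,80],[8,255,255],60): print(c,st,onz(W,*c,.036).round(4))
for s in (T,S):
  for c,st in blobs(s,[0,0,0],[180,255,45],30):
    if st[4]<150: print(s['n'],c,st[4],onz(s,*c,.1).round(4))
to(.459,-.0695,.13,180)
E
```

```text
t: 34.22
tcp_pos: [0.4671, 0.3539, 0.0925]
tool_rot: [0.001, 0.708, -0.707, 0.001]
force: [0.4, 0.3, -1.2]
finger_gap: 0.241
t: 35.72
tcp_pos: [0.4179, -0.013, 0.1918]
tool_rot: [-0.004, -0.706, 0.708, 0.002]
force: [0.7, -0.3, 0.8]
finger_gap: 0.933
[574.   18.2] [564   4  21  29 447] [ 0.6273 -0.3141  0.036 ]
[386.8 139.8] [ 367  121   40   39 1205] [ 0.4589 -0.0696  0.036 ]
top [24.8 93.4] 75 [0.7519 0.741  0.1   ]
top [473.6  97.6] 30 [ 0.8572 -0.3079  0.1   ]
top [280.1 129.3] 41 [0.7295 0.1345 0.1   ]
top [302.6 153.2] 124 [0.6781 0.0762 0.1   ]
top [227.2 167.3] 90 [0.6263 0.2425 0.1   ]
top [205.2 199.9] 80 [0.5463 0.2802 0.1   ]
top [247.5 224.4] 83 [0.502  0.1785 0.1   ]
top [166.7 231.9] 104 [0.4661 0.353  0.1   ]
top [262.2 240.8] 103 [0.4696 0.1414 0.1   ]
scene [209.6   1.9] 75 [-0.2202  0.478   0.1   ]
scene [77.3 38.9] 41 [-0.4417  0.08    0.1   ]
scene [603.4  76. ] 31 [1.0347 0.8037 0.1   ]
scene [625.4  83.2] 40 [1.0935 0.8042 0.1   ]
scene [358.9  94. ] 49 [0.4704 0.3521 0.1   ]
scene [181.9 144.6] 73 [ 0.1783 -0.0603  0.1   ]
scene [337.5 137.6] 57 [0.5056 0.1792 0.1   ]
scene [391.3 141.6] 63 [0.6298 0.243  0.1   ]
scene [382.4 211.3] 90 [0.7085 0.046  0.1   ]
scene [377.  235.8] 40 [ 0.7278 -0.0153  0.1   ]
t 35.87 shift [-4.33  6.13  6.29] turn -0.002 head 179.9 at [ 0.4159 -0.0065  0.1914] gap 0.936 F [ 0.  -0.1  1.1]
```

View pics/t2z.png

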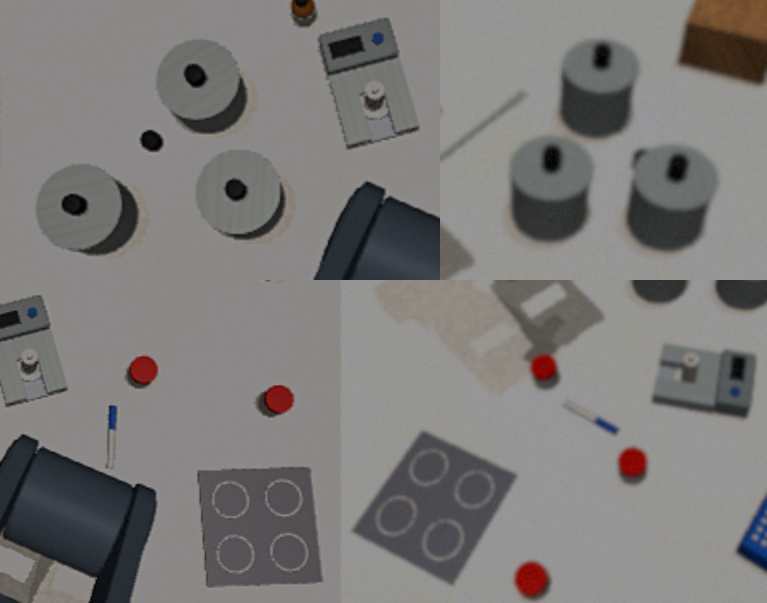

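```bash
python3 -m jog "[[[-2,2,3],0],[[-4.3,4,6.3],0],[[-4.3,6.1,6.3],0],[[-4.3,6.1,6.3],0],[[-4.3,6.1,6.3],0],[[-4.3,6.1,6.3],0]]" 8
cat >> h.py <<'E'
def reds(s):
    for c,st in blobs(s,[0,150,80],[8,255,255],100): print(s['n'],'red',c,st[4],onz(s,*c,.036).round(4))
def circs(s):
    "white rings: ellipse-fit light contours inside the tray"
    g=cv2.resize(cv2.cvtColor(s['frame'],cv2.COLOR_RGB2GRAY),None,fx=3,fy=3,interpolation=cv2.INTER_CUBIC)
    th=cv2.adaptiveThreshold(g,255,cv2.ADAPTIVE_THRESH_MEAN_C,cv2.THRESH_BINARY,41,-12); out=[]
    for c in cv2.findContours(th,cv2.RETR_LIST,cv2.CHAIN_APPROX_NONE)[0]:
        if len(c)<120: continue
        (x,y),ax,a=cv2.fitEllipse(c); u,v=(x+.5)/3-.5,(y+.5)/3-.5; p=onz(s,u,v,.003)
        if .35<p[0]<.55 and -.42<p[1]<-.2 and min(ax)>.75*max(ax):
            r=cv2.contourArea(cv2.convexHull(c))/(np.pi*ax[0]*ax[1]/4); d=np.linalg.norm(onz(s,u+max(ax)/6,v,.003)-p)*2
            if abs(r-1)<.08 and .044<d<.06: print('ring',p.round(4),round(d,4))
E
python3 - <<'E'
from h import *
W=snap('wrist'); reds(W); circs(W); to(.459,-.0695,.012,180)
E
```

```text
t: 36.37
tcp_pos: [0.4582, -0.0672, 0.1306]
tool_rot: [-0.002, 0.707, -0.707, 0.0]
force: [0.5, -0.3, 0.1]
finger_gap: 0.938
wrist red [578.7  34.4] 719 [ 0.6273 -0.3143  0.036 ]
wrist red [327.5 200. ] 1770 [ 0.4588 -0.0701  0.036 ]
t 36.42 shift [-0.05 11.91  0.21] turn 0.003 head -179.9 at [ 0.4586 -0.0674  0.1311] gap 0.938 F [0.3 0.6 0.7]
```

```bash
python3 -m jog "[[[0,3,0.2],0],[[0,6,0.2],0],[[0,8,0.2],0],[[0,10,0.2],0],[[0,11,0.2],0],[[0,11.8,0.2],0],[[0,11.8,0.2],0],[[0,11.8,0.2],0]]"
python3 -m jog "[[[0,0,0],0],[[0,0,0],0],[[0,0,0],0],[[0,0,0],0],[[0,0,0],0],[[0,0,0],0],[[0,0,0],0]]" 2 40
python3 -m jog "[[[0,-2,0],0],[[0,-5,0],0],[[0,-8,0],0],[[1,-11,2],0],[[2,-12,5],0],[[3,-12,8],0],[[4,-12,11],0],[[5,-12,14],0],[[6,-12,17],0],[[6,-12,20],0],[[6,-12,20.5],0],[[6,-12,20.5],0],[[6,-12,20.5],0],[[6,-12,20.5],0]]"
python3 - <<'E'
from h import *
W=snap('wrist'); reds(W); circs(W); to(.4075,-.275,.0165,180); 
p=manip.sense()['tcp_pos']; 
T=snap('top'); reds(T); circs(T); circs(snap('scene'))
E
```

```text
t: 37.08
tcp_pos: [0.4594, -0.0711, 0.013]
tool_rot: [-0.0, -0.707, 0.707, -0.0]
force: [1.0, 0.2, 0.3]
finger_gap: 0.932
t: 37.67
tcp_pos: [0.4595, -0.0715, 0.0133]
tool_rot: [-0.001, -0.707, 0.707, -0.0]
force: [-0.9, 0.2, 6.4]
finger_gap: 0.459
t: 38.83
tcp_pos: [0.3984, -0.2745, 0.1321]
tool_rot: [-0.001, 0.708, -0.706, -0.0]
force: [-0.0, -0.3, -1.0]
finger_gap: 0.453
wrist red [601.6  41.9] 360 [ 0.5695 -0.5621  0.036 ]
wrist red [323.4 277.7] 5514 [ 0.3254 -0.2742  0.036 ]
ring [ 0.4085 -0.2729  0.003 ] 0.0464
ring [ 0.4088 -0.2731  0.003 ] 0.0523
ring [ 0.4194 -0.3465  0.003 ] 0.0486
ring [ 0.4194 -0.3464  0.003 ] 0.0555
ring [ 0.4822 -0.2622  0.003 ] 0.0461
ring [ 0.4822 -0.2623  0.003 ] 0.052
ring [ 0.4929 -0.3358  0.003 ] 0.0483
ring [ 0.4929 -0.3358  0.003 ] 0.0548
t 38.88 shift [-0.9  11.57  0.08] turn 0.001 head -179.9 at [ 0.3986 -0.2744  0.1322] gap 0.452 F [ 0.1 -0.  -0.9]
top red [156.8  69.4] 115 [0.8765 0.4728 0.036 ]
top red [383.8 182.4] 194 [ 0.646  -0.1225  0.036 ]
top red [463.5 199.5] 201 [ 0.6249 -0.3151  0.036 ]
top red [571.1 233.4] 125 [ 0.5712 -0.5707  0.036 ]
ring [ 0.4834 -0.2617  0.003 ] 0.0474
ring [ 0.4831 -0.2616  0.003 ] 0.0563
```

```bash
python3 -m jog "[[[-0.5,1,-0.1],0],[[-1,3,-0.1],0],[[-1,6,-0.1],0],[[-1,8,-0.1],0],[[-1,10,-0.1],0],[[-1,11,-0.1],0],[[-1,11.4,-0.1],0],[[-1,11.6,-0.1],0],[[-1,11.6,-0.1],0],[[-1,11.6,-0.1],0]]"
python3 -m jog "[[[0,0,0],0],[[0,0,0],0],[[0,0,0],0],[[0,0,0],0],[[0,-1,0],0],[[0,-4,0],0],[[0,-8,0],0],[[0,-12,0],0],[[-3,-12,-2],0],[[-7,-12,-4],0],[[-10,-12,-6],0],[[-13,-12,-8],0],[[-16,-12,-10],0],[[-20,-12,-13],0],[[-24,-12,-15.3],0],[[-24,-12,-15.3],0],[[-24,-12,-15.3],0],[[-24,-12,-15.3],0]]" 5.5
python3 - <<'E'
from h import *
W=snap('wrist'); reds(W); to(.6487,-.1206,.013,180)
T=snap('top'); reds(T); S=snap('scene'); reds(S)
E
```

```text
t: 39.82
tcp_pos: [0.4096, -0.2754, 0.0169]
tool_rot: [-0.0, -0.707, 0.707, -0.0]
force: [-1.0, -0.4, -0.5]
finger_gap: 0.451
t: 41.32
tcp_pos: [0.6488, -0.1215, 0.1365]
tool_rot: [0.001, -0.707, 0.707, -0.0]
force: [-0.1, -0.3, -0.1]
finger_gap: 0.646
wrist red [323.7 198.4] 1700 [ 0.649  -0.1216  0.036 ]
wrist red [520.1 219.7] 885 [ 0.6273 -0.3135  0.036 ]
wrist red [635.  246.8] 102 [ 0.5772 -0.5623  0.036 ]
wrist red [450.7 377.7] 199 [ 0.4106 -0.2832  0.036 ]
t 41.37 shift [-0.1  12.33 -0.16] turn 0.0 head -180.0 at [ 0.6479 -0.1222  0.1363] gap 0.647 F [-1.1 -0.6  0.4]
top red [156.8  69.6] 117 [0.8759 0.4727 0.036 ]
top red [463.2 199.5] 204 [ 0.6249 -0.3144  0.036 ]
top red [570.7 233.3] 136 [ 0.5713 -0.5697  0.036 ]
scene red [196.3 265. ] 227 [ 0.4087 -0.2744  0.036 ]
scene red [261.3 335.5] 277 [ 0.6289 -0.3134  0.036 ]
```

```bash
python3 -m jog "[[[-0.1,3,0],0],[[-0.1,6,0],0],[[-0.1,8,0],0],[[-0.1,10,0],0],[[-0.1,11,0],0],[[-0.1,12.3,0],0],[[-0.1,12.3,0],0],[[-0.1,12.3,0],0]]" 7
python3 -m jog "[[[0,0,0],0],[[0,0,0],0],[[0,0,0],0],[[0,0,0],0],[[0,0,0],0],[[0,0,0],0],[[0,0,0],0]]" 2 40
python3 -m jog "[[[0,-2,0],0],[[0,-5,0],0],[[0,-8,0],0],[[2,-11,2],0],[[4,-12,4],0],[[7,-12,7],0],[[9,-12,9],0],[[12,-12,12],0],[[14,-12,14],0],[[17,-12,17],0],[[20,-12,20],0],[[22,-12,22],0],[[22.8,-12,22.5],0],[[22.8,-12,22.5],0],[[22.8,-12,22.5],0],[[22.8,-12,22.5],0]]"
python3 - <<'E'
from h import *
W=snap('wrist'); circs(W); to(.419,-.347,.0165,180); T=snap('top'); reds(T)
E
```

```text
t: 42.13
tcp_pos: [0.6497, -0.1228, 0.0133]
tool_rot: [0.0, 0.707, -0.707, -0.001]
force: [0.0, -0.2, -0.0]
finger_gap: 0.817
t: 42.72
tcp_pos: [0.6512, -0.1227, 0.0149]
tool_rot: [-0.001, -0.707, 0.708, -0.001]
force: [-0.6, -0.2, 6.2]
finger_gap: 0.455
t: 44.05
tcp_pos: [0.4228, -0.3462, 0.1333]
tool_rot: [-0.0, 0.707, -0.707, 0.0]
force: [-0.8, -0.4, -1.0]
finger_gap: 0.456
ring [ 0.4823 -0.2629  0.003 ] 0.0473
ring [ 0.4825 -0.2629  0.003 ] 0.0534
ring [ 0.4931 -0.3363  0.003 ] 0.0462
ring [ 0.4932 -0.3365  0.003 ] 0.0517
t 44.1 shift [ 0.41 11.68  0.11] turn 0.002 head -179.9 at [ 0.423  -0.346   0.1333] gap 0.455 F [ 0.7  0.1 -0.5]
top red [156.8  69.4] 115 [0.8765 0.4728 0.036 ]
top red [463.5 199.5] 200 [ 0.6249 -0.3151  0.036 ]
top red [571.1 233.4] 126 [ 0.5712 -0.5707  0.036 ]
```

```bash
python3 -m jog "[[[0.2,1,0.1],0],[[0.2,3,0.1],0],[[0.2,6,0.1],0],[[0.2,8,0.1],0],[[0.2,10,0.1],0],[[0.2,11,0.1],0],[[0.2,11.4,0.1],0],[[0.2,11.6,0.1],0],[[0.2,11.6,0.1],0],[[0.2,11.6,0.1],0]]"
python3 -m jog "[[[0,0,0],0],[[0,0,0],0],[[0,0,0],0],[[0,0,0],0],[[0,-1,0],0],[[0,-4,0],0],[[0,-8,0],0],[[0,-12,0],0],[[-3,-12,-1],0],[[-7,-12,-2],0],[[-10,-12,-3],0],[[-14,-12,-3.3],0],[[-18,-12,-3.3],0],[[-20.7,-12,-3.3],0],[[-20.7,-12,-3.3],0],[[-20.7,-12,-3.3],0],[[-20.7,-12,-3.3],0]]" 5.5
python3 - <<'E'
from h import *
W=snap('wrist'); reds(W); to(.6272,-.3137,.013,180)
T=snap('top'); reds(T); S=snap('scene'); reds(S)
E
```

```text
t: 44.98
tcp_pos: [0.4206, -0.3483, 0.0179]
tool_rot: [-0.0, -0.707, 0.707, -0.001]
force: [-1.0, -1.0, 1.0]
finger_gap: 0.456
t: 46.4
tcp_pos: [0.6259, -0.3148, 0.1372]
tool_rot: [-0.001, 0.707, -0.707, -0.001]
force: [-0.0, 0.2, -0.2]
finger_gap: 0.644
wrist red [322.5 196.3] 1687 [ 0.6275 -0.3138  0.036 ]
wrist red [556.3 239.5] 308 [ 0.5788 -0.5673  0.036 ]
t 46.45 shift [-0.2  12.42 -0.12] turn -0.001 head 180.0 at [ 0.6255 -0.315   0.1372] gap 0.646 F [-0.6 -0.4  0.8]
top red [156.8  69.5] 118 [0.8762 0.4727 0.036 ]
top red [570.9 233.6] 128 [ 0.5706 -0.5702  0.036 ]
```

```bash
python3 -m jog "[[[-0.15,3,-0.1],0],[[-0.15,6,-0.1],0],[[-0.15,8,-0.1],0],[[-0.15,10,-0.1],0],[[-0.15,11,-0.1],0],[[-0.15,12.3,-0.1],0],[[-0.15,12.3,-0.1],0],[[-0.15,12.3,-0.1],0]]" 7
python3 -m jog "[[[0,0,0],0],[[0,0,0],0],[[0,0,0],0],[[0,0,0],0],[[0,0,0],0],[[0,0,0],0],[[0,0,0],0]]" 2 40
python3 -m jog "[[[0,-2,0],0],[[0,-5,0],0],[[0,-8,0],0],[[2,-11,-1],0],[[4,-12,-2],0],[[7,-12,-3],0],[[10,-12,-4],0],[[13,-12,-5],0],[[14.5,-12,-5.1],0],[[14.5,-12,-5.1],0],[[14.5,-12,-5.1],0],[[14.5,-12,-5.1],0]]"
python3 - <<'E'
from h import *
W=snap('wrist'); circs(W); to(.482,-.263,.0165,180); T=snap('top'); reds(T); S=snap('scene'); reds(S)
E
```

```text
t: 47.22
tcp_pos: [0.6282, -0.3145, 0.0143]
tool_rot: [0.0, 0.707, -0.707, -0.0]
force: [0.2, 0.6, 0.3]
finger_gap: 0.818
t: 47.8
tcp_pos: [0.6297, -0.3151, 0.0161]
tool_rot: [-0.001, -0.706, 0.708, -0.001]
force: [-0.6, 0.0, 6.1]
finger_gap: 0.45
t: 48.8
tcp_pos: [0.4849, -0.2643, 0.1347]
tool_rot: [-0.001, -0.707, 0.708, -0.001]
force: [-0.6, -0.1, -0.7]
finger_gap: 0.452
t 48.85 shift [ 0.33 11.8  -0.14] turn -0.0 head 180.0 at [ 0.4851 -0.2642  0.1345] gap 0.453 F [ 0.5 -0.7 -0.3]
top red [156.8  69.5] 116 [0.8762 0.4727 0.036 ]
top red [570.9 233.4] 127 [ 0.5711 -0.5702  0.036 ]
scene red [176.1 293.5] 249 [ 0.4178 -0.3474  0.036 ]
```

```bash
python3 -m jog "[[[0.1,1,-0.1],0],[[0.1,3,-0.1],0],[[0.1,6,-0.1],0],[[0.1,8,-0.1],0],[[0.1,10,-0.1],0],[[0.1,11,-0.1],0],[[0.1,11.4,-0.1],0],[[0.1,11.6,-0.1],0],[[0.1,11.6,-0.1],0],[[0.1,11.6,-0.1],0]]"
python3 -m jog "[[[0,0,0],0],[[0,0,0],0],[[0,0,0],0],[[0,0,0],0],[[0,-1,0],0],[[0,-4,0],0],[[0,-8,0],0],[[0,-12,0],0],[[0,-16,0],0],[[0,-20,0],0],[[2,-20,-4],0],[[4,-20,-8],0],[[6,-20,-12],0],[[6,-20,-16],0],[[6,-20,-20],0],[[6,-20,-20],0],[[6,-20,-20],0],[[6,-20,-20],0]]" 5.5
python3 - <<'E'
from h import *
to(.48,-.26,.2); W=snap('wrist'); reds(W); circs(W)
T=snap('top','tf.png'); reds(T); circs(T); S=snap('scene','sf.png'); reds(S); circs(S)
for s in (T,S):
  for c,st in blobs(s,[0,0,0],[180,255,45],30):
    if st[4]<150: print(s['n'],c,st[4],onz(s,*c,.1).round(4))
E
```

```text
t: 49.78
tcp_pos: [0.4822, -0.2618, 0.0191]
tool_rot: [-0.0, 0.707, -0.707, -0.0]
force: [-2.0, 1.8, 4.3]
finger_gap: 0.449
t: 51.28
tcp_pos: [0.4232, -0.0625, 0.219]
tool_rot: [-0.0, -0.707, 0.708, -0.001]
force: [0.2, -1.5, 1.1]
finger_gap: 0.648
t 51.28 shift [-5.65  1.93 19.76] turn 0 head -179.9 at [ 0.4232 -0.0625  0.219 ] gap 0.648 F [ 0.2 -1.5  1.1]
wrist red [496.2 131.2] 768 [ 0.4799 -0.2634  0.036 ]
wrist red [543.2 184.3] 489 [ 0.4174 -0.3503  0.036 ]
wrist red [499.  190.7] 674 [ 0.408  -0.2774  0.036 ]
top red [156.8  69.4] 115 [0.8765 0.4728 0.036 ]
top red [571.1 233.2] 122 [ 0.5716 -0.5707  0.036 ]
top red [440.8 257.9] 157 [ 0.4806 -0.2684  0.036 ]
top red [443.1 290.9] 235 [ 0.4062 -0.2775  0.036 ]
top red [475.2 290.2] 234 [ 0.4157 -0.3507  0.036 ]
scene red [196.2 264.9] 222 [ 0.4083 -0.2744  0.036 ]
scene red [223.5 276.6] 239 [ 0.4795 -0.261   0.036 ]
scene red [176.1 293.5] 251 [ 0.4178 -0.3474  0.036 ]
ring [ 0.4198 -0.3465  0.003 ] 0.0573
ring [ 0.4832 -0.2617  0.003 ] 0.0543
ring [ 0.4094 -0.2725  0.003 ] 0.0555
top [22.7 84.9] 30 [0.7724 0.751  0.1   ]
top [473.6  97.6] 30 [ 0.8572 -0.3079  0.1   ]
top [280.1 129.3] 41 [0.7295 0.1345 0.1   ]
top [302.6 153.2] 122 [0.6781 0.0762 0.1   ]
top [227.2 167.3] 90 [0.6263 0.2425 0.1   ]
top [205.3 199.9] 81 [0.5464 0.2799 0.1   ]
top [247.5 224.4] 83 [0.502  0.1785 0.1   ]
top [166.7 232. ] 104 [0.4659 0.353  0.1   ]
top [262.1 240.9] 104 [0.4693 0.1416 0.1   ]
top [360.3 330.6] 58 [ 0.3042 -0.0895  0.1   ]
scene [178.4   1.6] 85 [-0.3177  0.4192  0.1   ]
scene [627.   83.6] 38 [1.0977 0.8048 0.1   ]
scene [358.8  93.9] 50 [0.4699 0.3523 0.1   ]
scene [178.7 146.3] 73 [ 0.1754 -0.069   0.1   ]
scene [337.5 137.7] 57 [0.5058 0.1789 0.1   ]
scene [391.2 141.6] 60 [0.6296 0.2428 0.1   ]
scene [382.6 211.2] 88 [0.7088 0.0464 0.1   ]
scene [377.2 235.8] 39 [ 0.7281 -0.0151  0.1   ]
```

```bash
python3 -m jog "[[[2,0,4],0],[[4,0,8],0],[[5,0,12],0],[[5,0,16],0],[[5,0,20],0],[[5,0,23.5],0],[[5,0,23.5],0],[[5,0,23.5],0],[[5,0,23.5],0]]"
python3 - <<'E'
from h import *
W=snap('wrist','wf.png'); circs(W); to(.38,-.3,.2)
hsv=cv2.cvtColor(W['frame'],cv2.COLOR_RGB2HSV); m=cv2.inRange(hsv,np.array([0,150,60]),np.array([8,255,255]))|cv2.inRange(hsv,np.array([170,150,60]),np.array([180,255,255]))
for c in cv2.findContours(m,cv2.RETR_EXTERNAL,cv2.CHAIN_APPROX_NONE)[0]:
    if len(c)>60:
        (x,y),r=cv2.minEnclosingCircle(c); e=cv2.fitEllipse(c); M=cv2.moments(c); print(np.round([x,y,r],1),e[1],onz(W,*e[0],.037).round(4))
for p in [(.4087,-.273,.003),(.4194,-.3465,.003),(.4823,-.2626,.003)]: print(proj(W,p).round(1))
E
```

```text
t: 52.18
tcp_pos: [0.3715, -0.2977, 0.2177]
tool_rot: [0.001, 0.708, -0.706, -0.001]
force: [0.7, 0.2, -0.9]
finger_gap: 0.645
ring [ 0.408  -0.2731  0.003 ] 0.0501
ring [ 0.4823 -0.2617  0.003 ] 0.0508
ring [ 0.4929 -0.3361  0.003 ] 0.0466
ring [ 0.4929 -0.3362  0.003 ] 0.0531
t 52.23 shift [-0.84  1.78  0.33] turn 0 head 179.9 at [ 0.3717 -0.2968  0.2178] gap 0.648 F [0.1 0.5 0.7]
[302.5 141.6  18.9] (36.108978271484375, 37.17872619628906) [ 0.4089 -0.2752  0.037 ]
[371.9 133.   19. ] (35.74863052368164, 37.255775451660156) [ 0.4181 -0.3481  0.037 ]
[288.2  74.   19.2] (36.12107467651367, 37.528724670410156) [ 0.48   -0.2617  0.037 ]
[302.4 138.2]
[366.2 129.1]
[292.6  74.8]
```

```bash
python3 -c "
from station import workorder; print(workorder.sign_off())"
```

```text
the job is handed in; nothing more can be done
None
```

The job is done and handed in at about 52 s.

- **Tubs:** I opened them one at a time. tub_c and tub_b each held a bung and were closed again straight away. The barrel was in tub_a.
- **Barrel:** I pushed it into the slot until it touched the closed end, lowered it until the flange rested on the stand's floor, and released it. The close-up afterwards shows it upright at the closed end with the flange under the plate.
- **Lids:** lid_a went back on tub_a. The picture after that shows all three lids flat on their own tubs, and their knobs had not moved in the last check.
- **Pots:** three were present, and none showed signs of having been knocked. I set two in the near row and the third in the far-left circle. The last wrist-camera check puts all three about 2 mm from their circle centres (2.4 mm at most). The top camera read up to about 6 mm, but it looks at an angle and is less accurate there.
- **Bystanders:** the dropper bottle and the stopper read the same positions at the end as at the start.

**Imperfect step:** while reaching into tub_a, the gripper pressed on something, probably the rim, and the wrist read 31 N. That is under the 40 N limit, and the tub had not moved when I measured it again.

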